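# Register a lock-bolt blank in the drilling jig

### The arm

A 6-joint arm with a two-finger parallel gripper is mounted at the origin on the work surface. World frame = base frame: x ahead of the robot, y to its left, z up, the work surface at z = 0. Lengths are in mm, angles in degrees, forces in N, time in s.
With the tool pointing down it reaches from about 300 to 850 mm from the base axis. Payload 4.2 kg.
Tool frame: the origin (TCP) lies midway between the tips of the shut fingers; the grasp point (between the pads) lies 19 mm behind it; z points along the fingers, y is the line along which they close (so a half turn about z gives the same grasp; the last joint's range is limited). The gripper opens to 91 mm and grips with 3 to 60 N. Pads are 32 mm wide; open, the fingers measure 118 mm over their backs; the gripper's body (76 mm by 178 mm) begins 60 mm behind the grasp point.
Start: joints at [68.411, 18.312, 89.639, -0, 72.044, -1.146], TCP at [200.838, 538.802, 213.976] pointing down, gripper open.
Joint ranges: [-177.97, 177.97], [-48.28, 115.42], [12.27, 149.76], [-77.06, 257.06], [2.81, 150.46], [-146.56, 146.56]. Speed limits (degrees/s): [147.25, 147.25, 180, 180, 180, 180].

### API

Orientations are given as [roll, pitch, yaw] about the fixed x, y, z axes, in that order (R = Rz(yaw) Ry(pitch) Rx(roll)).
In Python, from workcell import state, grab_frame, camera_model, workorder gives the robot as it stands.
- The arm moves only by the tool carry_out, never from a script. Its argument "commands" is a list of rows, each a list of 7 numbers: the turn, a rotation vector about the tool's x, y, z in degrees, then the shift along the tool's x, y, z in mm, then the opening, from -1 (shut) to 1 (fully open). In form: [[ax, ay, az, dx, dy, dz, hand], ...]. A call has 1 to 20 rows; each row is the pose to reach, as a shift and turn from the pose commanded when the call began, along the tool's axes at that moment; what a row does not reach only later rows make up. A row lasts 1/10 s, in which the tool goes at most 50 mm and 8.59 degrees, less where a joint would pass 70% of its speed; a pose out of reach is approached as far as the arm can. A call with a gripper value outside its range is refused whole. The fingers move at their own pace and stop on an object; "force" is the grip in N (left out, the last holds). Time passes only in rows, so rows that repeat a pose let the fingers close. It gives the time, the measured TCP pose, the force, the opening and the grip force at its end, in the units of the state.
- state(): the state, without advancing time (a new reading comes with each control period).
- grab_frame(name): name is "scene" or "top" or "wrist"; returns the picture (420x560x3 uint8, red, green, blue); there is no depth.
- camera_model(name): a dict with "fx", "fy", "cx", "cy" (pixels), "origin" and "rotation" of the camera in the world; the wrist camera has in their place "mount" (4x4, takes a point from camera to tool coordinates, whose origin is the TCP and whose axes are the flange's). Camera axes: x right, y up, looking along -z (the intrinsics and any distortion apply to the point x, -y, -z); pixel columns grow to the right and rows downward; lengths in mm; the calibration is good to about 2 mm. A picture is of the moment at which its call begins: read the wrist's pose just before it. camera_model takes no time and is no camera call.
- workorder.job_done(): hands the job in; it is judged then, once.
The state is a dict: "time_s": time; "qpos": joint angles; "qvel": joint speeds; "effort": joint torques, N m; "ee_pos": TCP position; "ee_rot": TCP orientation; "force": force on the tool from outside, world axes, zero at the start; "torque": the same for the moment, N m; "gripper_width": finger opening in mm; "gripper_force": force on a finger pad.
Only numpy, scipy, OpenCV 4.12 (cv2) and the standard library are available. Lean on these libraries where they do the work, as an engineer would, in place of code of your own. Each camera call takes 0.05 s, during which the arm holds its last target. There are 200 camera calls.

### The job

Lift the brass lock-bolt blank out of its green-walled nest by its two ends, lay it flat on the cork pad and let go, then take it again by its long sides and put it in the aluminium jig. Push it fully home so that one end bears on the blue end stop and one long side bears on the blue fence, and take the fingers off it. Finally press down firmly on the middle of its top for a moment to confirm that it is seated, leaving it home against both stops; leave the clasp, corner guard, handle grip and feeler block where they lie.

Things in the scene. Friction and masses are not known exactly. Their poses are not given: they have to be found in the camera images.
- blank: brass lock-bolt blank, a loose plain bar 60 x 34 x 22 mm (long axis x, width y, height z), about 0.35 kg, alike either way round, two dark dots on top. Origin: centre of its underside. It starts lying flat in the nest, long axis along the nest's x, its ends overhanging the nest by 8 mm each.
- nest: fixed holder of the blank: dark block 44 (x) x 62 (y) x 14 mm high bearing two green side walls along x, 12 mm thick, 22 mm high (flush with the blank's top), 38 mm apart; the blank's underside is 14 mm above the desk. Both x ends are open: the blank can be taken only by its ends. Origin: centre of its underside, on the desk.
- pad: fixed square cork pad, 130 x 130 mm, 4 mm thick. Origin: centre of its underside on the desk.
- jig: fixed drilling jig: aluminium base 112 (x) x 140 (y) x 12 mm, its top the bed, with bars 20 mm high on it: blue end stop at +x (inner face x = +36 mm), black rail at -x (inner face x = -36 mm), both from y = -55 to +55, and blue fence at +y (inner face y = +55). -y side open. The blank lies along x: 12 mm play, no room for fingers at its ends. Origin: centre of underside, on the desk.
- jig_corner (a point): inner corner of the jig where the blue end stop and the blue fence meet, at bed height, 12 mm above the desk; axes as the jig's
- clasp: rusted iron trunk clasp, loose, lying flat, 60 x 44 mm plate with a tongue reaching 70 mm out to +x, 21 mm high. Origin: underside of the plate's centre. A bystander.
- guard: chrome corner guard, loose, three thin walls meeting in a corner, 45 x 45 x 40 mm high. Origin: centre of its underside. A bystander.
- grip: black plastic handle grip, loose, 30 x 110 (y) x 18 mm high. Origin: centre of its underside. A bystander.
- feeler: nickel feeler block, loose, 35 x 25 x 12 mm high. Origin: centre of its underside. A bystander.
- jig_home (a point): where the blank's origin is when it is home against both blue stops: x = +6, y = +38, z = +12 mm of the jig; axes as the jig's
There are look-alikes about, which are no part of the job. Of the things that look like the blank, the middle-sized one is meant.

How it is judged (in metres and radians):
On the way, in this order (a step that is already met when the one before it is completed fails the run):
1. the blank lies flat on the cork pad, let go and at rest (horizontal distance between blank and pad below 0.06 m and z of blank in the frame of pad below 0.0065 m and angle between blank's own z axis and vertical below 0.05 rad and contact force between the fingers and blank below 0.1 N and linear speed of blank below 0.01 m/s), for 0.2 s.
2. the blank is home against the blue end stop and the blue fence, flat on the bed, fingers off it (x of blank in the frame of jig between 0.0045 and 0.008 m and y of blank in the frame of jig between 0.0365 and 0.04 m and z of blank in the frame of jig between 0.01 and 0.0135 m and angle between the x axis of blank and the x axis of jig, either way round below 0.03 rad and angle between the z axis of blank and the z axis of jig, either way round below 0.03 rad and contact force between the fingers and blank below 0.1 N and linear speed of blank below 0.01 m/s), for 0.2 s.
3. the fingers press down on the middle of its top (at least 3 N) while it stays home (x of blank in the frame of jig between 0.0045 and 0.008 m and y of blank in the frame of jig between 0.0365 and 0.04 m and z of blank in the frame of jig between 0.01 and 0.0135 m and angle between the x axis of blank and the x axis of jig, either way round below 0.03 rad and angle between the z axis of blank and the z axis of jig, either way round below 0.03 rad and contact force between the fingers and blank above 3 N and z of the grasp point in the frame of jig above 0.046 m and horizontal distance between the grasp point and blank below 0.022 m), for 0.1 s.
At the end, for the whole second after the job is handed in: the blank lies flat on the jig's bed, within 1.5 mm of both the blue end stop and the blue fence, square to them within 0.03 rad, let go and at rest (all of step 2); the robot touches nothing.
It fails at once if the rusted iron trunk clasp is shifted by more than 20 mm (distance of clasp from where it was at the start of the episode above 0.02 m).
It fails at once if the chrome corner guard is shifted by more than 20 mm (distance of guard from where it was at the start of the episode above 0.02 m).
It fails at once if the black plastic handle grip is shifted by more than 20 mm (distance of grip from where it was at the start of the episode above 0.02 m).
It fails at once if the nickel feeler block is shifted by more than 20 mm (distance of feeler from where it was at the start of the episode above 0.02 m).
It also fails if it takes over 72 s, if anything falls off the work surface, if the arm or the gripper's body presses on something with over 40 N, if the wrist force passes 120 N, or if a joint passes its speed limit or range.

## Working session

There is one attempt and no reset: what is moved stays moved. The work goes in short steps, Python scripts to look and compute and a tool call to move; the robot and the scene stay as the last step left them, time stands still between calls to the robot, and variables do not carry over. Pictures are saved under pics/ and viewed, at most 10 in all, crops included, and the job is handed in when it is done.

Besides the shell and the picture viewer there is one more tool, called after "Call:" by a JSON object that holds its "op" and its "data". carry_out: Moves the arm, as the interface text tells. Its arguments: {"type":"object","properties":{"commands":{"type":"array"},"force":{"type":"number"}},"required":["commands"]}

```bash
mkdir -p pics; ls; python3 - <<'E'
from workcell import *
import cv2
s=state();print(s['ee_pos'],s['ee_rot'],s['gripper_width'],s['time_s'])
for n in("scene","top"):
    cv2.imwrite(f"pics/{n}0.png",grab_frame(n)[:,:,::-1]);print(camera_model(n))
print(camera_model("wrist"))
E
```

```text
pics
[200.65689111 538.32014321 213.13174996] [-1.79900853e+02 -1.15801091e-03  1.59556366e+02] 91.07383752639801 0.0
{'fx': 389.7038225154802, 'fy': 389.7038225154802, 'cx': 283.4482958103928, 'cy': 210.1251069353796, 'origin': array([ 938.87786824, -519.65435231,  562.21357625]), 'rotation': array([50.62771991, -1.01889111, 35.99039451])}
{'fx': 429.83152657643103, 'fy': 429.83152657643103, 'cx': 280.8328357757118, 'cy': 220.1176969959081, 'origin': array([ 461.92845664,   16.87682114, 1127.88716138]), 'rotation': array([  5.15285754,  -1.12475251, -89.3793389 ])}
{'fx': 358.60975569866486, 'fy': 358.60975569866486, 'cx': 281.27195489982466, 'cy': 213.06522173992863, 'mount': array([[ 1.96828335e-03,  9.58849726e-01,  2.83907254e-01,
         7.98232496e+01],
       [ 9.99997328e-01, -2.23149016e-03,  6.03667696e-04,
         8.83133737e-01],
       [ 1.21236285e-03,  2.83905307e-01, -9.58851556e-01,
        -1.69450673e+02],
       [ 0.00000000e+00,  0.00000000e+00,  0.00000000e+00,
         1.00000000e+00]])}
```

View pics/top0.png

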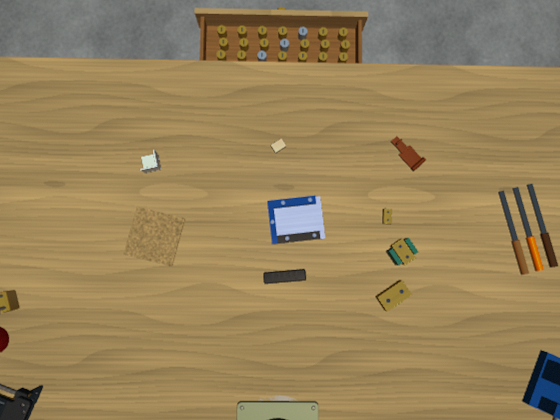

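View pics/scene0.png

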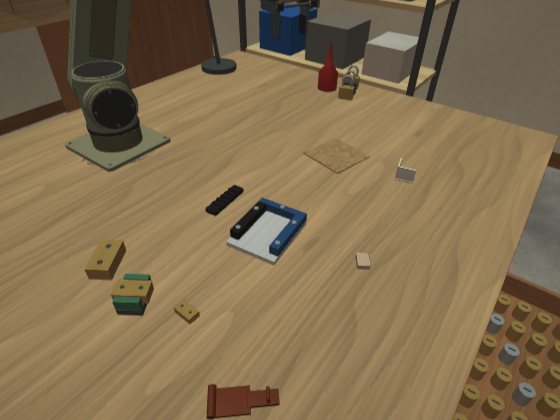

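The top view shows the nest with the blank at about (403,250), the jig at (297,220) with blue bars at its top and left, and the pad at (155,236). The grip lies at (285,276), the feeler at (278,146), the guard at (150,161) and the clasp at (408,153). The bars at (387,215) and (393,296) are the decoys.

```bash
cat > h.py <<'E'
import numpy as np, cv2
from workcell import *
from scipy.spatial.transform import Rotation as R
def cam(n,s=None):
    m=camera_model(n)
    if n=="wrist":
        s=s or state(); T=np.eye(4);T[:3,:3]=R.from_euler('xyz',s['ee_rot'],degrees=True).as_matrix();T[:3,3]=s['ee_pos']
        W=T@m['mount'];return m,W[:3,3],W[:3,:3]
    return m,np.array(m['origin']),R.from_euler('xyz',m['rotation'],degrees=True).as_matrix()
def ray(c,px,z):
    m,o,r=c;px=np.atleast_2d(px).astype(float)
    d=np.c_[(px[:,0]-m['cx'])/m['fx'],-(px[:,1]-m['cy'])/m['fy'],-np.ones(len(px))]@r.T
    return o+d*((z-o[2])/d[:,2])[:,None]
def hsv(im): return cv2.cvtColor(im,cv2.COLOR_RGB2HSV)
def blobs(mask,amin):
    cs,_=cv2.findContours(mask.astype(np.uint8),cv2.RETR_EXTERNAL,cv2.CHAIN_APPROX_NONE)
    return sorted([c[:,0] for c in cs if cv2.contourArea(c)>=amin],key=lambda c:-len(c))
def rect(P): # world xy -> centre, long side, short side, yaw of long side
    (c,(w,h),a)=cv2.minAreaRect(P[:,:2].astype(np.float32))
    if w<h: w,h,a=h,w,a+90
    return np.round([*c,w,h,(a+90)%180-90],1)
E
python3 - <<'E'
from h import *
im=cv2.imread('pics/top0.png')[:,:,::-1];c=cam("top")
for n,p,z in[("nest",(403,250),36),("jig",(297,220),12),("pad",(155,236),4),("jigcorner",(274,205),32),("jigcornerR",(319,203),32),("botleft",(272,243),32),("grip",(285,276),18),("decoyS",(387,215),10),("decoyB",(393,296),25),("base",(277,410),0)]: print(n,ray(c,p,z).round())
for p in[(403,243),(392,247),(410,258),(404,251),(285,200),(272,220),(155,236),(297,238),(300,218)]: print(p,im[p[1],p[0]],hsv(im)[p[1],p[0]])
E
```

```text
nest [[ 488. -316.   36.]]
jig [[564. -46.  12.]]
pad [[518. 323.   4.]]
jigcorner [[600.  14.  32.]]
jigcornerR [[ 606. -101.   32.]]
botleft [[502.  18.  32.]]
grip [[419. -16.  18.]]
decoyS [[ 580. -283.   10.]]
decoyB [[ 371. -292.   25.]]
base [[81.  0.  0.]]
(403, 243) [154 129  57] [ 22 161 154]
(392, 247) [81 53 11] [ 18 220  81]
(410, 258) [156 130  56] [ 22 163 156]
(404, 251) [151 127  57] [ 22 159 151]
(285, 200) [ 22  65 135] [109 213 135]
(272, 220) [120 140 174] [109  79 174]
(155, 236) [154 128  81] [ 19 121 154]
(297, 238) [60 57 52] [19 34 60]
(300, 218) [179 192 224] [111  51 224]
```

Call:
{"op": "carry_out", "data": {"commands": [[0,0,-20.4,-519,-423,-47,1],[0,0,-20.4,-519,-423,-47,1],[0,0,-20.4,-519,-423,-47,1],[0,0,-20.4,-519,-423,-47,1],[0,0,-20.4,-519,-423,-47,1],[0,0,-20.4,-519,-423,-47,1],[0,0,-20.4,-519,-423,-47,1],[0,0,-20.4,-519,-423,-47,1],[0,0,-20.4,-519,-423,-47,1],[0,0,-20.4,-519,-423,-47,1],[0,0,-20.4,-519,-423,-47,1],[0,0,-20.4,-519,-423,-47,1],[0,0,-20.4,-519,-423,-47,1],[0,0,-20.4,-519,-423,-47,1],[0,0,-20.4,-519,-423,-47,1],[0,0,-20.4,-519,-423,-47,1]]}}

```text
time_s: 1.7
ee_pos: [538.9, -38.8, 260.2]
ee_rot: [179.9, -0.1, 179.9]
force: [-0.5, -0.8, 0.5]
gripper_width: 91.0
gripper_force: 0.0
```

```bash
python3 - <<'E'
from h import *
import pickle
s=state();print(s['time_s'],s['ee_pos'],s['ee_rot'])
im=grab_frame("wrist");cv2.imwrite("pics/jig.png",im[:,:,::-1]);pickle.dump(s,open("jig.pkl","wb"))
E
```

```text
1.7 [538.8795257  -38.78618933 260.2331925 ] [ 1.79947848e+02 -1.06714012e-01  1.79893324e+02]
```

View pics/jig.png

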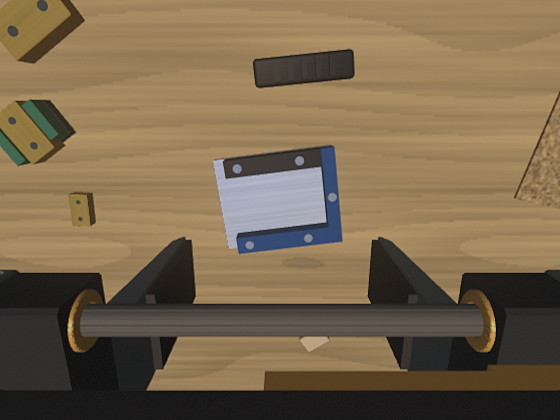

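The wrist view shows the jig at about (280,200), with the black rail at the top, the blue stop along the bottom edge and the fence on the right. The nest is at (35,132) and the pad is off to the right. I'll enlarge the jig and the nest to pick edges.

```bash
python3 - <<'E'
import cv2,numpy as np
im=cv2.imread("pics/jig.png")
a=cv2.resize(im[140:262,208:350],None,fx=4.5,fy=4.5,interpolation=cv2.INTER_NEAREST)
cv2.imwrite("pics/jigz.png",a)
for r,c0,c1 in[(180,314,346),(205,314,346)]: print([tuple(x[::-1]) for x in im[r,c0:c1:1].tolist()])
print([tuple(x[::-1]) for x in im[215:252,280].tolist()])
E
```

```text
[(173, 176, 191), (172, 176, 191), (173, 176, 191), (172, 175, 191), (172, 174, 189), (172, 174, 189), (172, 175, 191), (172, 173, 188), (113, 117, 128), (34, 37, 50), (50, 67, 102), (54, 78, 121), (53, 75, 116), (52, 75, 116), (53, 75, 115), (54, 74, 115), (53, 74, 114), (54, 75, 116), (53, 74, 115), (54, 75, 116), (54, 75, 115), (52, 74, 117), (55, 75, 114), (107, 103, 104), (169, 138, 94), (161, 134, 95), (158, 132, 95), (158, 132, 95), (159, 132, 95), (159, 133, 97), (158, 132, 95), (159, 133, 96)]
[(171, 175, 187), (171, 175, 186), (171, 174, 186), (171, 174, 185), (170, 173, 185), (170, 173, 185), (170, 173, 185), (169, 172, 184), (171, 173, 186), (177, 180, 191), (169, 171, 181), (36, 41, 50), (46, 57, 82), (54, 78, 121), (53, 74, 115), (54, 75, 115), (53, 75, 115), (52, 74, 114), (53, 74, 114), (55, 76, 116), (54, 76, 116), (54, 76, 114), (52, 75, 114), (50, 73, 114), (51, 74, 114), (103, 100, 108), (173, 142, 95), (162, 135, 95), (160, 134, 96), (161, 135, 96), (161, 134, 96), (161, 135, 97)]
[(170, 173, 187), (165, 168, 181), (167, 169, 182), (170, 173, 186), (173, 176, 190), (169, 172, 185), (168, 171, 184), (170, 173, 185), (172, 174, 186), (170, 172, 186), (168, 171, 183), (178, 181, 194), (147, 151, 163), (43, 52, 63), (44, 48, 60), (47, 53, 63), (46, 51, 60), (48, 55, 72), (52, 70, 102), (56, 79, 121), (53, 76, 116), (56, 76, 117), (56, 76, 117), (55, 77, 117), (53, 75, 115), (54, 76, 115), (52, 73, 113), (53, 75, 115), (53, 75, 113), (54, 76, 114), (53, 74, 113), (52, 74, 113), (47, 72, 115), (75, 85, 110), (140, 123, 101), (172, 142, 98), (167, 138, 99)]
```

View pics/jigz.png

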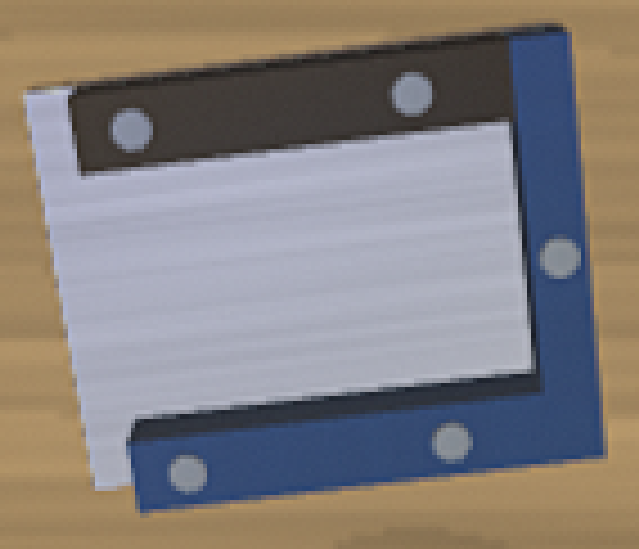

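The blue L (stop along the bottom, fence on the right) and its dark inner faces are clear. I'll fit the inner top edges and the feet.

```bash
python3 - <<'E'
from h import *
import pickle
s=pickle.load(open("jig.pkl","rb"));c=cam("wrist",s)
im=cv2.imread("pics/jig.png")[:,:,::-1].astype(int)
blue=(im[:,:,2]-im[:,:,0]>38)
bed=(im[:,:,0]>105)
def cross(v,t): # subpixel crossing unused: simple
    return int(np.argmax(t))
def fit(P):
    vx,vy,x,y=cv2.fitLine(np.float32(P),cv2.DIST_HUBER,0,.01,.01).ravel();return np.array([x,y]),np.array([vx,vy])
def rep(st,fe,z,n):
    a=fit(ray(c,st,z)[:,:2]);b=fit(ray(c,fe,z)[:,:2])
    t=np.linalg.solve(np.c_[a[1],-b[1]],b[0]-a[0])
    # jig y along stop, x along fence
    print(n,(a[0]+t[0]*a[1]).round(2),"yaw from stop",np.degrees(np.arctan2(-a[1][0],a[1][1]) if a[1][1]>0 else np.arctan2(a[1][0],-a[1][1])).round(2),"fence",(np.degrees(np.arctan2(b[1][1],b[1][0]))+90)%180-90)
cols=np.arange(245,318);rows=np.arange(172,215)
st=[(x,200+np.argmax(blue[200:250,x])-.5) for x in cols]; fe=[(310+np.argmax(blue[y,310:345])-.5,y) for y in rows]
rep(st,fe,32,"top")
st=[(x,205+np.argmax(~bed[205:250,x])-.5) for x in cols]; fe=[(300+np.argmax(~bed[y,300:345])-.5,y) for y in rows]
rep(st,fe,12,"foot")
# coarse nest estimate + gold in nest
g=hsv(im.astype(np.uint8));
print(ray(c,(35,132),36))
# grip
m=(im.sum(2)<170);m[110:]=0
for b in blobs(m,300):print("grip",rect(ray(c,b,9)))
E
```

```text
top [593.14  16.36] yaw from stop 7.26 fence 7.158188
foot [593.76  16.82] yaw from stop 7.09 fence 7.5332794
[[ 484.61638287 -302.66818364   36.        ]]
grip [418.3 -14.2 109.   29.5 -84.4]
grip [ 383.4 -289.7   85.5   27.4  -55.9]
```

Call:
{"op": "carry_out", "data": {"commands": [[0,0,0,39,-281,50,1],[0,0,0,39,-281,50,1],[0,0,0,39,-281,50,1],[0,0,0,39,-281,50,1],[0,0,0,39,-281,50,1],[0,0,0,39,-281,50,1],[0,0,0,39,-281,50,1],[0,0,0,39,-281,50,1]]}}

```text
time_s: 2.55
ee_pos: [500.0, -318.6, 210.7]
ee_rot: [179.9, -0.0, 180.0]
force: [0.4, 1.4, 0.4]
gripper_width: 91.2
gripper_force: 0.0
```

```bash
python3 - <<'E'
from h import *
import pickle
s=state();print(s['time_s'],s['ee_pos'],s['ee_rot'])
im=grab_frame("wrist");cv2.imwrite("pics/nest.png",im[:,:,::-1]);pickle.dump(s,open("nest.pkl","wb"))
cv2.imwrite("pics/nestz.png",cv2.resize(im[60:260,130:430],None,fx=2.6,fy=2.6)[:,:,::-1])
E
```

```text
2.55 [ 499.99312338 -318.59377591  210.65014333] [ 1.79910006e+02 -3.58635155e-02  1.79957595e+02]
```

View pics/nestz.png

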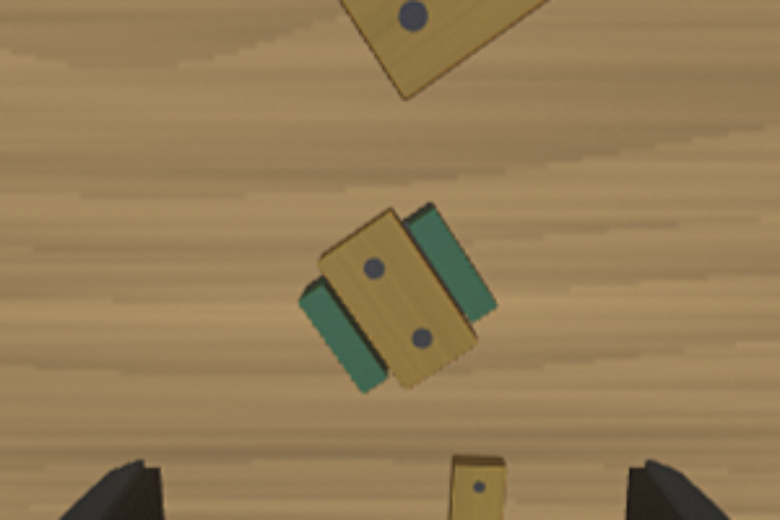

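The blank lies between the green walls, with its dots at about (375,268) and (422,338) in the crop. The decoys are above and below it.

```bash
python3 - <<'E'
from h import *
import pickle
s=pickle.load(open("nest.pkl","rb"));c=cam("wrist",s)
im=cv2.imread("pics/nest.png")[:,:,::-1];i=im.astype(int)
roi=np.zeros(im.shape[:2],bool);roi[130:220,240:330]=1
dot=(i.max(2)<100)&(abs(i[:,:,0]-i[:,:,1])<12)&(i[:,:,2]>=i[:,:,0]-3)&roi
D=[]
for b in blobs(dot,12)[:4]: p=b.mean(0);w=ray(c,p,36)[0];D.append(w);print("dot",p,w.round(1),len(b))
g=(i[:,:,1]-i[:,:,0]>20)&roi
allg=[]
for b in blobs(g,50)[:2]: P=ray(c,b,36);print("wall",rect(P));allg.append(P)
print("nest",rect(np.vstack(allg)))
E
```

```text
dot [273.38888889 162.94444444] [ 471.8 -325.6   36. ] 18
dot [291.76470588 189.70588235] [ 498.1 -307.7   36. ] 17
wall [ 470.8 -296.4   43.    11.4   34.2]
wall [ 498.6 -337.6   42.9   11.3   34.2]
nest [ 484.7 -317.    61.    43.   -55.9]
```

Call:
{"op": "carry_out", "data": {"commands": [[0,0,55.8,15.2,1.8,60,1],[0,0,55.8,15.2,1.8,60,1],[0,0,55.8,15.2,1.8,60,1],[0,0,55.8,15.2,1.8,60,1],[0,0,55.8,15.2,1.8,60,1],[0,0,55.8,15.2,1.8,60,1],[0,0,55.8,15.2,1.8,60,1],[0,0,55.8,15.2,1.8,60,1],[0,0,55.8,15.2,1.8,100,1],[0,0,55.8,15.2,1.8,135,1],[0,0,55.8,15.2,1.8,165,1],[0,0,55.8,15.2,1.8,185,1],[0,0,55.8,15.2,1.8,193,1],[0,0,55.8,15.2,1.8,193,1],[0,0,55.8,15.2,1.8,193,1]]}}

```text
time_s: 4.1
ee_pos: [486.0, -318.0, 19.1]
ee_rot: [179.9, 0.1, 124.2]
force: [0.5, -0.9, 0.3]
gripper_width: 91.4
gripper_force: 0.0
```

Call:
{"op": "carry_out", "data": {"commands": [[0,0,0,0,0,1.5,1],[0,0,0,0,0,1.5,-1],[0,0,0,0,0,1.5,-1],[0,0,0,0,0,1.5,-1],[0,0,0,0,0,1.5,-1],[0,0,0,0,0,1.5,-1],[0,0,0,0,0,1.5,-1],[0,0,0,0,0,1.5,-1],[0,0,0,0,0,1.5,-1],[0,0,0,0,0,1.5,-1]], "force": 40}}

```text
time_s: 5.1
ee_pos: [485.0, -318.1, 16.5]
ee_rot: [180.0, 0.0, 124.2]
force: [-0.8, 0.3, 2.6]
gripper_width: 60.0
gripper_force: 40.0
```

Call:
{"op": "carry_out", "data": {"commands": [[0,0,0,0,0,-15,-1],[0,0,0,0,0,-40,-1],[0,0,0,0,0,-80,-1],[0,0,0,0,0,-110,-1],[0,0,0,20,15,-110,-1],[0,0,27.2,511.6,387.5,-110,-1],[0,0,27.2,511.6,387.5,-110,-1],[0,0,27.2,511.6,387.5,-110,-1],[0,0,27.2,511.6,387.5,-110,-1],[0,0,27.2,511.6,387.5,-110,-1],[0,0,27.2,511.6,387.5,-110,-1],[0,0,27.2,511.6,387.5,-110,-1],[0,0,27.2,511.6,387.5,-110,-1],[0,0,27.2,511.6,387.5,-110,-1],[0,0,27.2,511.6,387.5,-110,-1],[0,0,27.2,511.6,387.5,-110,-1],[0,0,27.2,511.6,387.5,-110,-1],[0,0,27.2,511.6,387.5,-110,-1],[0,0,27.2,511.6,387.5,-110,-1],[0,0,27.2,511.6,387.5,-110,-1]]}}

```text
time_s: 7.1
ee_pos: [517.3, 322.8, 125.0]
ee_rot: [-179.8, 0.1, 97.0]
force: [-0.2, -0.5, -3.9]
gripper_width: 59.8
gripper_force: 40.0
```

```bash
python3 - <<'E'
from h import *
s=state();print(s['time_s'],s['ee_pos'],s['ee_rot'],s['gripper_width'],s['gripper_force'])
c=cam("wrist",s);im=grab_frame("wrist")
t=grab_frame("top")
cv2.imwrite("pics/pad.png",np.hstack([im[:,:,::-1],t[100:300,60:260][:,:,::-1].repeat(2,0).repeat(2,1)[:420]] if 0 else [im[:,:,::-1]]))
E
```

```text
7.1 [517.33330421 322.75746245 124.95823084] [-1.79833382e+02  1.03305756e-01  9.70487195e+01] 59.794422144095456 39.99902665615082
```

View pics/pad.png

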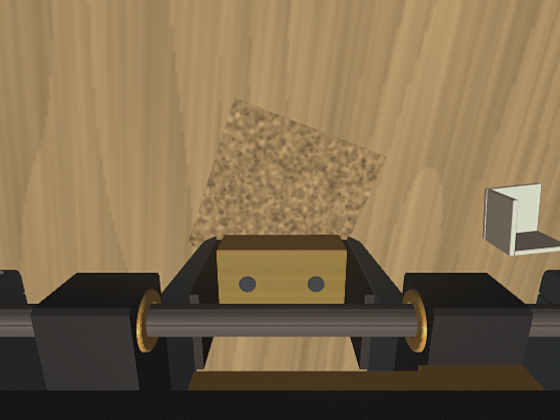

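Call:
{"op": "carry_out", "data": {"commands": [[0,0,0,0,0,40,-1],[0,0,0,0,0,80,-1],[0,0,0,0,0,105,-1],[0,0,0,0,0,113,-1],[0,0,0,0,0,117,-1],[0,0,0,0,0,119.5,-1],[0,0,0,0,0,119.5,-1],[0,0,0,0,0,119.5,-1],[0,0,0,0,0,119.5,-1]]}}

```text
time_s: 8.1
ee_pos: [518.9, 323.3, 8.0]
ee_rot: [179.9, -0.0, 97.0]
force: [-0.1, -0.3, -4.2]
gripper_width: 60.0
gripper_force: 40.0
```

Call:
{"op": "carry_out", "data": {"commands": [[0,0,0,0,0,0.5,-1],[0,0,0,0,0,1,-1],[0,0,0,0,0,1,-1],[0,0,0,0,0,1,-1]]}}

```text
time_s: 8.5
ee_pos: [518.6, 323.1, 6.5]
ee_rot: [180.0, -0.0, 97.0]
force: [-0.6, -0.3, 0.9]
gripper_width: 59.9
gripper_force: 40.0
```

Contact with the pad (the weight has left the wrist). Releasing and rising.

Call:
{"op": "carry_out", "data": {"commands": [[0,0,0,0,0,0,1],[0,0,0,0,0,0,1],[0,0,0,0,0,0,1],[0,0,0,0,0,0,1],[0,0,0,0,0,0,1],[0,0,0,0,0,0,1],[0,0,0,0,0,0,1],[0,0,0,0,0,0,1],[0,0,0,0,0,-20,1],[0,0,0,0,0,-60,1],[0,0,0,0,0,-100,1],[0,0,0,0,0,-130,1],[0,0,0,0,0,-130,1],[0,0,-90.2,0,0,-130,1],[0,0,-90.2,0,0,-130,1],[0,0,-90.2,0,0,-130,1],[0,0,-90.2,0,0,-130,1],[0,0,-90.2,0,0,-130,1],[0,0,-90.2,0,0,-130,1],[0,0,-90.2,0,0,-130,1]]}}

```text
time_s: 10.5
ee_pos: [517.9, 322.6, 134.8]
ee_rot: [-179.9, -0.1, 157.5]
force: [0.4, 1.0, -0.5]
gripper_width: 91.1
gripper_force: 0.0
```

Call:
{"op": "carry_out", "data": {"commands": [[0,0,-30,0,0,0,1],[0,0,-30,0,0,0,1],[0,0,-30,0,0,0,1],[0,0,-30,0,0,0,1],[0,0,-30,0,0,0,1]]}}

```text
time_s: 11.0
ee_pos: [517.9, 322.6, 135.0]
ee_rot: [-180.0, -0.1, -172.9]
force: [0.0, -0.3, 0.2]
gripper_width: 91.2
gripper_force: 0.0
```

```bash
cat > blank.py <<'E'
from h import *
def dots(z,view,xy,png=None,rad=70):
    s=state();c=cam(view,s);im=grab_frame(view);i=im.astype(int)
    print(s['time_s'],np.round(s['ee_pos'],1),np.round(s['ee_rot'],1))
    if png: cv2.imwrite(png,im[:,:,::-1])
    dot=(i.max(2)<105)&(abs(i[:,:,0]-i[:,:,1])<14)&(i[:,:,2]>=i[:,:,0]-5)
    D=[]
    for b in blobs(dot,10):
        P=ray(c,b,z);(q,(w,h),a)=cv2.minAreaRect(P[:,:2].astype(np.float32))
        if np.hypot(*(np.array(q)-xy))<rad and 3<w<11 and 3<h<11: D.append(q);print("dot",b.mean(0).round(1),np.round(q,1),round(w,1),round(h,1))
    if len(D)==2:
        a,b=np.array(D);d=b-a;print("centre",((a+b)/2).round(1),"yaw",round((np.degrees(np.arctan2(d[1],d[0]))+90)%180-90,2),"sep",np.hypot(*d).round(1))
E
python3 -c "
from blank import *
dots(26,'wrist',(518,323),'pics/pad2.png')"
```

```text
11.0 [517.9 322.6 135. ] [-1.800e+02 -1.000e-01 -1.729e+02]
dot [283.5 230. ] [535.1 326.9] 6.1 5.8
dot [283.5 192.1] [502.9 322.8] 6.5 5.6
centre [519.  324.8] yaw 7.32 sep 32.4
```

Call:
{"op": "carry_out", "data": {"commands": [[0,0,0,-1.2,1.9,45,1],[0,0,0,-1.2,1.9,85,1],[0,0,0,-1.2,1.9,110,1],[0,0,0,-1.2,1.9,122,1],[0,0,0,-1.2,1.9,128.5,1],[0,0,0,-1.2,1.9,128.5,1],[0,0,0,-1.2,1.9,128.5,-1],[0,0,0,-1.2,1.9,128.5,-1],[0,0,0,-1.2,1.9,128.5,-1],[0,0,0,-1.2,1.9,128.5,-1],[0,0,0,-1.2,1.9,128.5,-1],[0,0,0,-1.2,1.9,128.5,-1],[0,0,0,-1.2,1.9,128.5,-1],[0,0,0,-1.2,1.9,128.5,-1],[0,0,0,-1.2,1.9,128.5,-1],[0,0,0,-1.2,1.9,128.5,-1]], "force": 25}}

```text
time_s: 12.65
ee_pos: [519.4, 324.9, 7.5]
ee_rot: [-180.0, -0.0, -172.9]
force: [0.4, 0.1, 0.1]
gripper_width: 33.8
gripper_force: 25.0
```

Call:
{"op": "carry_out", "data": {"commands": [[0,0,0,0,0,-15,-1],[0,0,0,0,0,-45,-1],[0,0,0,0,0,-75,-1],[0,0,0,1.2,-370,-75,-1],[0,0,0,1.2,-370,-75,-1],[0,0,0,1.2,-370,-75,-1],[0,0,0,1.2,-370,-75,-1],[0,0,0,1.2,-370,-75,-1],[0,0,0,1.2,-370,-75,-1],[0,0,0,1.2,-370,-75,-1],[0,0,0,1.2,-370,-75,-1],[0,0,0,1.2,-370,-75,-1],[0,0,0,1.2,-370,-75,-1],[0,0,0,1.2,-370,-75,-1]]}}

```text
time_s: 14.05
ee_pos: [563.4, -41.2, 81.9]
ee_rot: [180.0, -0.1, -172.8]
force: [-0.1, 0.4, -3.5]
gripper_width: 33.8
gripper_force: 25.0
```

```bash
python3 -c "
from blank import *
print(state()['force'])
dots(98,'wrist',(565,-43),'pics/overjig.png')"
```

```text
[-0.09146167  0.36152967 -3.51082312]
14.05 [563.4 -41.2  81.9] [ 1.800e+02 -1.000e-01 -1.728e+02]
dot [281.2 251.8] [548.1 -42.9] 6.9 7.4
```

View pics/overjig.png

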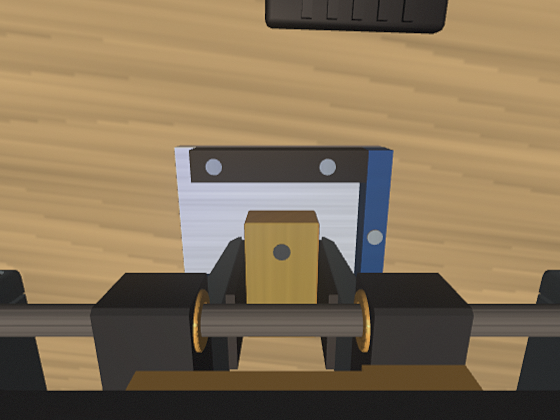

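The blank is held squarely over the bed, with its near dot at (281,252) and the rail and fence clear of it. Going down.

Call:
{"op": "carry_out", "data": {"commands": [[0,0,0,0,0,30,-1],[0,0,0,0,0,50,-1],[0,0,0,0,0,60,-1],[0,0,0,0,0,63,-1],[0,0,0,0,0,65,-1],[0,0,0,0,0,66,-1],[0,0,0,0,0,66,-1],[0,0,0,0,0,66,-1]]}}

```text
time_s: 14.9
ee_pos: [564.5, -42.4, 17.1]
ee_rot: [-180.0, 0.1, -172.9]
force: [-0.8, -0.6, -4.0]
gripper_width: 33.7
gripper_force: 25.0
```

Call:
{"op": "carry_out", "data": {"commands": [[0,0,0,0,5,0,-1],[0,0,0,0,10,0,-1],[0,0,0,0,14,0,-1],[0,0,0,-2,14,0,-1],[0,0,0,-4,14,0,-1],[0,0,0,-4,14,0.5,-1],[0,0,0,-4,14,0.5,-1]]}}

```text
time_s: 15.6
ee_pos: [566.3, -28.0, 15.8]
ee_rot: [180.0, -0.0, -172.9]
force: [-1.5, 0.0, -4.9]
gripper_width: 34.0
gripper_force: 25.0
```

Call:
{"op": "carry_out", "data": {"commands": [[0,0,0,-0.7,0,0,-1],[0,0,0,-1.4,0,0,-1],[0,0,0,-1.4,0,0,-1],[0,0,0,-1.4,0,0,-1]]}}

```text
time_s: 16.0
ee_pos: [567.7, -27.8, 15.9]
ee_rot: [180.0, 0.0, -172.9]
force: [0.3, 0.2, -3.7]
gripper_width: 34.1
gripper_force: 25.0
```

Call:
{"op": "carry_out", "data": {"commands": [[0,0,0,-0.7,0,0,-1],[0,0,0,-1.2,0,0,-1],[0,0,0,-1.2,0,0,-1],[0,0,0,-1.2,0,0,-1]]}}

```text
time_s: 16.4
ee_pos: [568.8, -27.6, 15.9]
ee_rot: [180.0, -0.0, -172.9]
force: [0.4, 0.5, -4.6]
gripper_width: 33.6
gripper_force: 25.0
```

Call:
{"op": "carry_out", "data": {"commands": [[0,0,0,-0.6,0,0,-1],[0,0,0,-1,0,0,-1],[0,0,0,-1,0,0,-1],[0,0,0,-1,0,0,-1]]}}

```text
time_s: 16.8
ee_pos: [569.5, -27.5, 15.8]
ee_rot: [180.0, -0.0, -172.9]
force: [-0.6, -0.1, -3.4]
gripper_width: 34.1
gripper_force: 25.0
```

Call:
{"op": "carry_out", "data": {"commands": [[0,0,0,-0.5,0,0,-1],[0,0,0,-1,0,0,-1],[0,0,0,-1,0,0,-1],[0,0,0,-1,0,0,-1]]}}

```text
time_s: 17.2
ee_pos: [569.5, -27.5, 15.8]
ee_rot: [180.0, -0.2, -172.9]
force: [-4.9, -0.2, -1.7]
gripper_width: 33.9
gripper_force: 25.0
```

Call:
{"op": "carry_out", "data": {"commands": [[0,0,0,-0.5,0,0,-1],[0,0,0,-1,0,0,-1],[0,0,0,-1,0,0,-1],[0,0,0,-1,0,0,-1]]}}

```text
time_s: 17.6
ee_pos: [569.4, -27.4, 15.6]
ee_rot: [180.0, -0.3, -172.9]
force: [-6.5, -1.8, -0.6]
gripper_width: 33.7
gripper_force: 25.0
```

Call:
{"op": "carry_out", "data": {"commands": [[0,0,0,0,0,0.5,-1],[0,0,0,0,0,0.8,-1],[0,0,0,0,0,0.8,-1]]}}

```text
time_s: 17.9
ee_pos: [569.5, -27.4, 15.5]
ee_rot: [180.0, -0.3, -172.9]
force: [-8.4, -2.8, 3.6]
gripper_width: 33.6
gripper_force: 25.0
```

Call:
{"op": "carry_out", "data": {"commands": [[0,0,0,0,0,0,-0.05],[0,0,0,0,0,0,-0.05],[0,0,0,0,0,0,-0.05],[0,0,0,0,0,0,-0.05],[0,0,0,0,0,0,-0.05],[0,0,0,0,0,-10,-0.05],[0,0,0,0,0,-30,-0.05],[0,0,0,0,0,-60,-0.05],[0,0,0,0,0,-90,-0.05],[0,0,0,0,0,-90,-0.05]]}}

```text
time_s: 18.9
ee_pos: [575.0, -27.4, 110.1]
ee_rot: [-179.9, 0.6, -172.9]
force: [0.6, 0.1, -0.2]
gripper_width: 43.2
gripper_force: 0.0
```

```bash
python3 -c "
from blank import *
dots(34,'wrist',(568,-27),'pics/rel.png')
dots(34,'top',(568,-27))
dots(34,'scene',(568,-27))
"
```

```text
18.9 [575.  -27.4 110.1] [-179.9    0.6 -172.9]
dot [282.5 191. ] [553.1 -29.1] 6.5 6.3
dot [282.3 233.8] [584.5 -25.1] 6.2 6.5
centre [568.8 -27.1] yaw 7.29 sep 31.7
18.95 [573.5 -27.3 107.9] [-179.9    0.3 -172.9]
19.0 [572.1 -27.3 106.1] [-1.800e+02  1.000e-01 -1.729e+02]
```

Call:
{"op": "carry_out", "data": {"commands": [[0,0,0,0,-41,0,-1],[0,0,0,0,-41,0,-1],[0,0,0,0,-41,0,-1],[0,0,0,0,-41,0,-1],[0,0,0,0,-41,0,-1],[0,0,0,0,-41,0,-1],[0,0,0,0,-41,0,-1],[0,0,0,0,-41,0,-1]]}}

```text
time_s: 19.85
ee_pos: [576.9, -67.6, 105.2]
ee_rot: [180.0, 0.0, -172.9]
force: [0.2, 0.4, 0.2]
gripper_width: 0.5
gripper_force: 0.0
```

Call:
{"op": "carry_out", "data": {"commands": [[0,0,0,4,0,40,-1],[0,0,0,4,0,70,-1],[0,0,0,4,0,83,-1],[0,0,0,4,0,87,-1],[0,0,0,4,0,87,-1],[0,0,0,4,4,87,-1],[0,0,0,4,8,87,-1],[0,0,0,3.8,12,87,-1],[0,0,0,3.6,15,87,-1],[0,0,0,3.4,18,87,-1],[0,0,0,3.2,21,87,-1],[0,0,0,3,24,87,-1],[0,0,0,2.8,27,87,-1],[0,0,0,2.6,29,87,-1],[0,0,0,2.6,30.5,87,-1],[0,0,0,2.6,30.5,87,-1]]}}

```text
time_s: 21.45
ee_pos: [570.2, -39.1, 18.8]
ee_rot: [-179.9, -0.0, -172.8]
force: [-1.6, -5.9, 4.4]
gripper_width: 0.2
gripper_force: 2.9
```

Call:
{"op": "carry_out", "data": {"commands": [[0,0,0,0,1,0,-1],[0,0,0,-0.2,2,0,-1],[0,0,0,-0.2,2,0,-1],[0,0,0,-0.2,2,0,-1]]}}

```text
time_s: 21.85
ee_pos: [570.0, -37.2, 18.7]
ee_rot: [-179.9, -0.1, -172.8]
force: [-2.4, -6.2, 3.8]
gripper_width: 0.7
gripper_force: 3.2
```

```bash
python3 -c "
from h import *
im=grab_frame('wrist');s=state();print(s['ee_pos'],s['force'])
t=grab_frame('scene')
cv2.imwrite('pics/push.png',np.hstack([cv2.resize(im[130:400,180:420],(400,450)),cv2.resize(t[170:280,215:325],(400,450),interpolation=cv2.INTER_CUBIC)])[:,:,::-1])
"
```

```text
[570.03896527 -37.26940665  18.73620597] [-2.20766205 -5.77997595  4.51606893]
```

View pics/push.png

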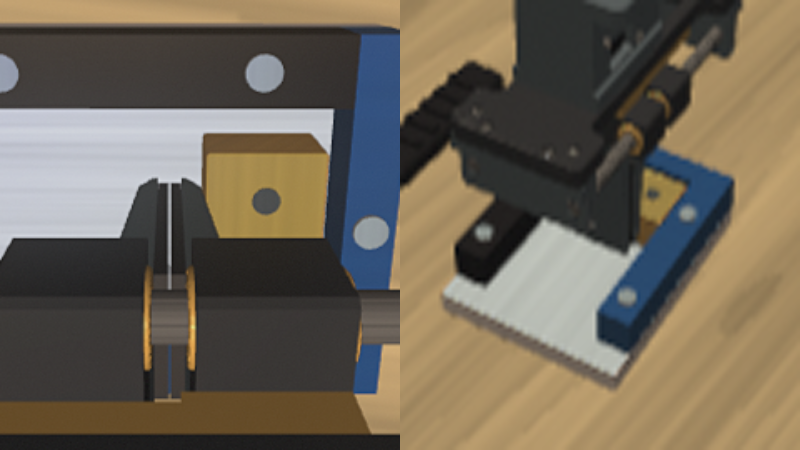

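The blank sits square against the stop, with a few mm still to go to the fence at right. I'll keep pushing.

Call:
{"op": "carry_out", "data": {"commands": [[0,0,0,0,1,0,-1],[0,0,0,0,2,0,-1],[0,0,0,0,2,0,-1],[0,0,0,0,2,0,-1]]}}

```text
time_s: 22.35
ee_pos: [569.8, -35.2, 18.7]
ee_rot: [-179.9, -0.1, -172.8]
force: [-2.2, -6.2, 4.5]
gripper_width: 0.6
gripper_force: 3.1
```

Call:
{"op": "carry_out", "data": {"commands": [[0,0,0,0,1,0,-1],[0,0,0,0,1.5,0,-1],[0,0,0,0,1.5,0,-1],[0,0,0,0,1.5,0,-1]]}}

```text
time_s: 22.75
ee_pos: [569.6, -33.8, 18.7]
ee_rot: [-179.9, -0.1, -172.8]
force: [-2.1, -5.9, 4.6]
gripper_width: 0.4
gripper_force: 3.1
```

Call:
{"op": "carry_out", "data": {"commands": [[0,0,0,0,1,0,-1],[0,0,0,0,1.5,0,-1],[0,0,0,0,1.5,0,-1],[0,0,0,0,1.5,0,-1]]}}

```text
time_s: 23.15
ee_pos: [569.4, -32.3, 18.7]
ee_rot: [-179.9, -0.1, -172.8]
force: [-1.1, -5.4, 4.1]
gripper_width: 0.5
gripper_force: 3.1
```

Call:
{"op": "carry_out", "data": {"commands": [[0,0,0,0,1,0,-1],[0,0,0,0,1.5,0,-1],[0,0,0,0,1.5,0,-1],[0,0,0,0,1.5,0,-1]]}}

```text
time_s: 23.55
ee_pos: [569.3, -31.2, 18.7]
ee_rot: [-179.8, -0.1, -172.8]
force: [-1.8, -7.6, 4.0]
gripper_width: 0.3
gripper_force: 3.9
```

Call:
{"op": "carry_out", "data": {"commands": [[0,0,0,0,1,0,-1],[0,0,0,0,1.5,0,-1],[0,0,0,0,1.5,0,-1],[0,0,0,0,1.5,0,-1]]}}

```text
time_s: 23.95
ee_pos: [569.3, -31.2, 18.8]
ee_rot: [-179.7, -0.0, -172.7]
force: [-1.4, -13.3, 4.2]
gripper_width: 0.7
gripper_force: 6.4
```

Fence contact: the force rose to 13 N with no further motion. Backing off to inspect.

Call:
{"op": "carry_out", "data": {"commands": [[0,0,0,0,-6,0,-1],[0,0,0,0,-16,0,-1],[0,0,0,0,-24,-10,-1],[0,0,0,0,-24,-50,-1],[0,0,0,0,-24,-90,-1],[0,0,0,0,-24,-100,-1],[0,0,0,0,-24,-100,-1],[0,0,0,0,-24,-100,-1],[0,0,0,0,-24,-100,-1]]}}

```text
time_s: 24.85
ee_pos: [571.3, -51.7, 116.5]
ee_rot: [179.9, -0.2, -172.9]
force: [-0.1, -0.3, -0.4]
gripper_width: 0.6
gripper_force: 0.0
```

```bash
python3 -c "
from blank import *
dots(34,'wrist',(566,-4),'pics/home.png')
im=cv2.imread('pics/home.png');cv2.imwrite('pics/homez.png',cv2.resize(im[130:310,200:400],(660,594),interpolation=cv2.INTER_CUBIC))
"
```

```text
24.85 [571.3 -51.7 116.5] [ 179.9   -0.2 -172.9]
dot [346.5 200. ] [550.2  -6.3] 6.0 6.6
dot [344.2 241.2] [581.8  -2.3] 6.2 6.5
centre [566.   -4.3] yaw 7.21 sep 31.8
```

View pics/homez.png

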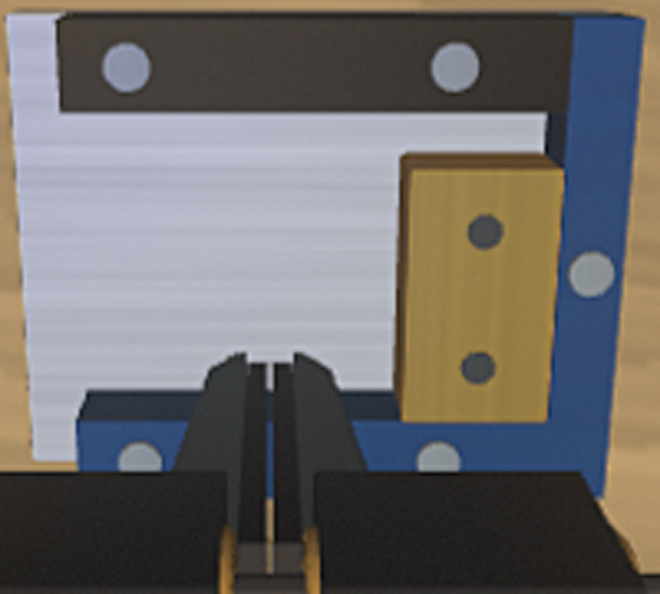

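The image shows the blank flush with the stop below and the fence at right, and the measured centre is within 0.5 mm of home. Now the press on top.

Call:
{"op": "carry_out", "data": {"commands": [[0,0,0,-0.7,47.7,0,-1],[0,0,0,-0.7,47.7,0,-1],[0,0,0,-0.7,47.7,40,-1],[0,0,0,-0.7,47.7,65,-1],[0,0,0,-0.7,47.7,76,-1],[0,0,0,-0.7,47.7,80,-1],[0,0,0,-0.7,47.7,80,-1],[0,0,0,-0.7,47.7,80,-1],[0,0,0,-0.7,47.7,80,-1]]}}

```text
time_s: 25.8
ee_pos: [568.1, -4.5, 39.3]
ee_rot: [-180.0, 0.1, -172.9]
force: [-0.5, 0.1, -0.1]
gripper_width: 0.5
gripper_force: 0.0
```

Call:
{"op": "carry_out", "data": {"commands": [[0,0,0,0,0,1,-1],[0,0,0,0,0,2,-1],[0,0,0,0,0,2,-1],[0,0,0,0,0,2,-1]]}}

```text
time_s: 26.2
ee_pos: [567.3, -4.4, 36.2]
ee_rot: [180.0, 0.0, -172.9]
force: [0.3, -0.8, 0.3]
gripper_width: 0.5
gripper_force: 0.0
```

Call:
{"op": "carry_out", "data": {"commands": [[0,0,0,0,0,1,-1],[0,0,0,0,0,2,-1],[0,0,0,0,0,2.5,-1],[0,0,0,0,0,2.5,-1],[0,0,0,0,0,2.5,-1]]}}

```text
time_s: 26.7
ee_pos: [567.3, -4.4, 34.3]
ee_rot: [180.0, 0.0, -172.9]
force: [-1.9, 0.0, 5.3]
gripper_width: 0.1
gripper_force: 2.5
```

Touching with about 5 N. Press a little more, hold, then rise.

Call:
{"op": "carry_out", "data": {"commands": [[0,0,0,0,0,0.8,-1],[0,0,0,0,0,1,-1],[0,0,0,0,0,1,-1],[0,0,0,0,0,1,-1],[0,0,0,0,0,1,-1]]}}

```text
time_s: 27.2
ee_pos: [567.3, -4.4, 34.3]
ee_rot: [-180.0, 0.0, -172.9]
force: [-3.2, -0.0, 10.8]
gripper_width: 0.5
gripper_force: 5.6
```

Call:
{"op": "carry_out", "data": {"commands": [[0,0,0,0,0,-2,-1],[0,0,0,0,0,-6,-1],[0,0,0,0,0,-30,-1],[0,0,0,0,-30,-70,-1],[0,0,0,0,-48,-85,-1],[0,0,0,0,-48,-85,-1],[0,0,0,0,-48,-85,-1],[0,0,0,0,-48,-85,-1]]}}

```text
time_s: 28.0
ee_pos: [572.0, -51.3, 116.2]
ee_rot: [179.9, -0.2, -172.9]
force: [0.3, 0.0, -0.6]
gripper_width: 0.5
gripper_force: 0.0
```

```bash
python3 -c "
from blank import *
dots(34,'wrist',(566,-4),'pics/end.png')
a,b=[cv2.imread(f'pics/{n}.png')[130:310,310:400].astype(int) for n in ('home','end')]
print(state()['force'])
"
```

```text
28.0 [572.  -51.3 116.2] [ 179.9   -0.2 -172.9]
dot [346. 199.] [550.2  -6.1] 6.0 6.6
dot [343.8 240.2] [581.6  -2.3] 6.5 6.0
centre [565.9  -4.2] yaw 6.86 sep 31.6
[-0.19970362  0.611003    0.16436578]
```

```bash
python3 -c "
from workcell import workorder
print(workorder.job_done())"
```

```text
the job is handed in; nothing more can be done
None
```

The job is handed in: the blank went from the nest to the pad and into the jig, was pushed against both blue stops and pressed on top with about 11 N, and my last camera measurement put it within about 0.5 mm of home; the judge gave no verdict.

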